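# Lay the two sample carriers back on their bases

### The arm

A 7-joint arm with a two-finger parallel gripper is mounted at the origin on a cart in front of the work surface, level with it; the furniture and walls round the work are solid. World frame = base frame: x ahead of the robot, y to its left, z up, the work surface at z = 0. Lengths are in m, angles in rad, forces in N, time in s.
With the tool pointing down it reaches from about 0.425 to 1.025 m from the base axis. Payload 9.4 kg.
Tool frame: the origin (TCP) lies midway between the tips of the shut fingers; the grasp point (between the pads) lies manip.grip_point_offset behind it (manip.grip_point_offset is the distance from the TCP to the grasp point, in m); z points along the fingers, y is the line along which they close (so a half turn about z gives the same grasp; the last joint's range is limited). The gripper opens to 85 mm and grips with 20 to 120 N. Pads are 22 mm wide; open, the fingers measure 114 mm over their backs; the gripper's body (76 mm by 85 mm) begins 54 mm behind the grasp point. The pads swing forward as they close: fully open they stand 13 mm farther back than shut.
Start: joints at [-1.191, 0.599, -0.003, 1.599, 0.002, 0.943, -0.08], TCP at [0.32, 0.651, 0.231] pointing down, gripper open.
Joint ranges: [-2.57, 2.57], [-0.35, 1.97], [-1.29, 1.29], [0.11, 2.56], [-1.05, 4.19], [0.11, 1.86], [-2.63, 2.63]. Speed limits (rad/s): [2.22, 2.22, 3.01, 3.01, 3.14, 3.14, 3.14].

### API

Orientations are given as a 3x3 rotation matrix whose columns are the frame's x, y, z axes.
In Python, from bench import manip gives the robot as it stands.
- The arm moves only by the tool drive_tool, never from a script. Its argument "increments" is a list of rows, each a list of 2 entries, a list of its own where there are three numbers: the shift along the tool's x, y, z in mm, then the turn about the tool's z in degrees. A call has 1 to 20 rows; each row is the pose to reach, as a shift and turn from the pose commanded when the call began, along the tool's axes at that moment; what a row does not reach only later rows make up. A row lasts 1/10 s, in which the tool goes at most 50 mm and 8.59 degrees, less where a joint would pass 70% of its speed; a pose out of reach is approached as far as the arm can. A call with a gripper value outside its range is refused whole. "hand" is the opening, from 0 (shut) to 1 (fully open), set as the call begins (left out, the last holds). The fingers move at their own pace and stop on an object; "squeeze" is the grip in N (left out, the last holds). Time passes only in rows, so rows that repeat a pose let the fingers close. It gives the time, the measured TCP pose, the force, the opening and the grip force at its end, in the units of the state.
- manip.sense(): the state, without advancing time (a new reading comes with each control period).
- manip.snapshot(name): name is "side" or "top"; returns (picture, depth): 480x640x3 uint8, red, green, blue; 480x640 float32, m along the optical axis (not along the pixel's ray), 0 where there is no reading.
- manip.get_calibration(name): a dict with "intrinsics" (3x3 intrinsics, pixels), "world_to_cam" (4x4, takes a point from world to camera coordinates). Camera axes: x right, y up, looking along -z (the intrinsics and any distortion apply to the point x, -y, -z); pixel columns grow to the right and rows downward; lengths in m; the calibration is good to about 2 mm. A picture is of the moment at which its call begins. get_calibration takes no time and is no camera call.
- manip.finish_job(): hands the job in; it is judged then, once.
The state is a dict: "clock": time; "joint_positions": joint angles; "qvel": joint speeds; "joint_torque": joint torques, N m; "ee_pos": TCP position; "tcp_rot": TCP orientation; "wrist_force": force on the tool from outside, world axes, zero at the start; "wrist_torque": the same for the moment, N m; "gripper_width": finger opening in m; "finger_force": force on a finger pad.
Only numpy, scipy, OpenCV 4.12 (cv2) and the standard library are available. Lean on these libraries where they do the work, as an engineer would, in place of code of your own. Each camera call takes 0.05 s, during which the arm holds its last target. There are 200 camera calls.

### The job

The vial tray and the vial rack have been left standing on a long edge. With the fingertips, push each one over where it stands so that it comes down flat on its base, top face (holes and caps) uppermost. Only push: do not lift or carry them or shove them along the bench, and leave the beaker, the flask and the timer standing where they are.

Things in the scene. Friction and masses are not known exactly. Their poses are not given: they have to be found in the camera images.
- tray: Purple autosampler vial tray, slab 186 x 146 x 35 mm (own x, y, z), about 0.28 kg, a grid of round holes in its top face. Origin: centre of the base face; own z points from the base out through the holed top face. At the start it stands on one 186 mm edge: 146 mm tall, 35 mm thick, own z level, origin 73 mm up. Lying right: own z up, origin at bench height.
- tray_centre (a point): Middle of the tray, 17.5 mm from the base face along own z. At the start 73 mm up. The tray must fall along its own -z, so it is pushed on the holed face near its upper edge, at mid-length; it then tips rather than slides and falls by itself once past about 20 degrees.
- rack: White vial rack, slab 76 x 175 x 24 mm (own x, y, z), about 0.2 kg, holes in its top face, many filled with vials fixed in it whose caps stand out to z = 36 mm. Origin: centre of the base face; own z points from the base out through the capped top face. At the start it stands on one 175 mm edge: 76 mm tall, own z level, origin 38 mm up. Lying right: own z up, origin at bench height.
- rack_centre (a point): Point 18 mm from the rack's base face along own z, at the middle. At the start 38 mm up. The rack must fall along its own -z, so it is pushed on the capped face near its upper edge, at mid-length; it then tips rather than slides and falls by itself once past about 30 degrees.
- beaker: Bystander: empty glass beaker, 72 mm diameter, 91 mm tall, standing. Origin: centre of its underside; own z up.
- flask: Bystander: small round flat-bottomed glass flask, 60 mm diameter, 81 mm tall, standing. Origin: centre of its underside; own z up.
- timer: Bystander: flat white laboratory timer, 62 x 62 x 19 mm, lying on its back. Origin: centre of its underside; own z up.
- mouse: Fixed bystander: black computer mouse, 110 x 62 x 37 mm, with its cord. Origin: centre of its underside; own z up. (High above the back of the bench is a fixed wall shelf: front edge at x = 0.63, underside 0.68 m above the bench, y from -0.43 to 0.37; keep the forearm clear of it, swing across with the arm drawn in.)
Things that resemble listed ones, but are neither listed nor needed, are in the scene too. Leave any brown or red look-alike of the rack alone.

How it is judged:
By the outcome, as a careful person would: the job done as asked, in the order asked, and still so for the second after the job is handed in, with the robot touching nothing.
It also fails if it takes over 40 s, if anything falls off the work surface, if the arm or the gripper's body presses on something with over 40 N, if the wrist force passes 120 N, or if a joint passes its speed limit or range.

## Working session

There is one attempt and no reset: what is moved stays moved. The work goes in short steps, Python scripts to look and compute and a tool call to move; the robot and the scene stay as the last step left them, time stands still between calls to the robot, and variables do not carry over. Pictures are saved under pics/ and viewed, at most 10 in all, crops included, and the job is handed in when it is done.

Besides the shell and the picture viewer there is one more tool, called after ">>>" by a JSON object that holds its "api" and its "payload". drive_tool: Moves the arm, as the interface text tells. Its arguments: {"type":"object","properties":{"increments":{"type":"array"},"hand":{"type":"number"},"squeeze":{"type":"number"}},"required":["increments"]}

```bash
mkdir -p pics; cat > h.py <<'E'
import numpy as np,cv2
from bench import manip
def load(n):
    d=np.load(f'{n}.npz'); return d['p'],d['d'],d['K'],d['W']
def snap(n,tag=''):
    p,d=manip.snapshot(n);c=manip.get_calibration(n)
    np.savez(f'{n}{tag}.npz',p=p,d=d,K=c['intrinsics'],W=c['world_to_cam']);cv2.imwrite(f'pics/{n}{tag}.png',p[:,:,::-1]);return p,d
def cloud(n):
    p,d,K,W=load(n);v,u=np.mgrid[:480,:640]
    q=np.stack([(u-K[0,2])/K[0,0]*d,-(v-K[1,2])/K[1,1]*d,-d],-1)
    M=np.linalg.inv(W);return p,d,q@M[:3,:3].T+M[:3,3]
E
python3 - <<'E'
from h import *
for n in('side','top'):
    snap(n);c=manip.get_calibration(n);print(n,c.keys(),np.linalg.inv(c['world_to_cam'])[:3].round(3).tolist())
s=manip.sense();print(s['clock'],s['ee_pos'],np.round(s['tcp_rot'],3),s['wrist_force'],manip.grip_point_offset)
E
```

```text
side dict_keys(['intrinsics', 'world_to_cam']) [[0.974, 0.094, -0.206, 0.239], [-0.226, 0.476, -0.85, -0.978], [0.018, 0.874, 0.485, 0.758]]
top dict_keys(['intrinsics', 'world_to_cam']) [[0.017, 0.981, -0.192, 0.195], [-1.0, 0.015, -0.011, 0.165], [-0.008, 0.193, 0.981, 1.8]]
0.1 [0.3195925  0.65028808 0.23050397] [[-0.898  0.441 -0.   ]
 [ 0.441  0.898 -0.001]
 [-0.    -0.001 -1.   ]] [-0.63470586  0.06738618  0.42868406] 0.0187
```

View pics/side.png

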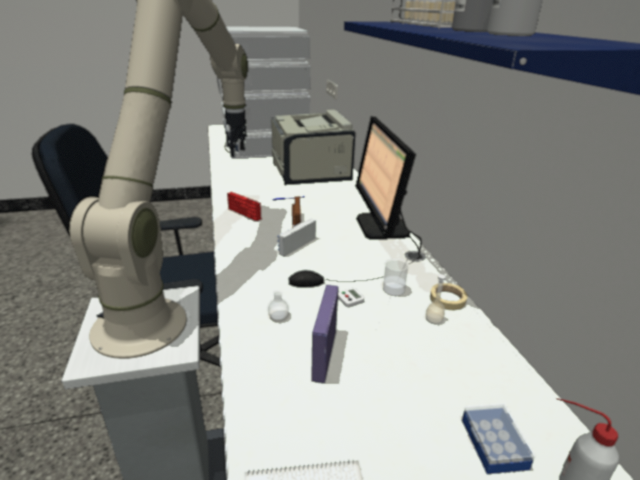

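View pics/top.png

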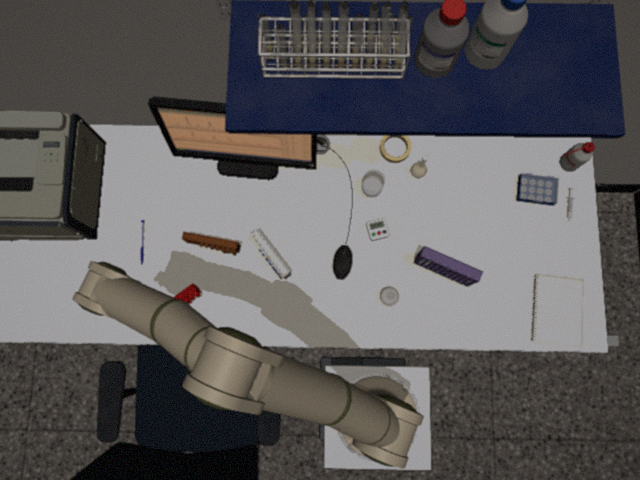

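Side view: tray at (326,333), white rack at (297,237). Top view: tray at (448,266), rack at (270,253). Candidates for the rack (top view): white (270,253), brown (211,243) and red (187,293). I choose the white one. The only candidate for the purple tray is (448,266), since the blue box at (537,189) is a different item.

```bash
python3 - <<'E'
from h import *
p,d,X=cloud('top');ps,ds,Xs=cloud('side')
a=cv2.resize(p[215:295,235:315],(400,400),interpolation=2);b=cv2.resize(p[225:305,405:485],(400,400),interpolation=2)
c=cv2.resize(ps[205:265,260:340],(400,300),interpolation=2);e=cv2.resize(ps[280:385,290:360],(200,300),interpolation=2)
im=np.zeros((600,800,3),np.uint8);im[:300,:400]=a[50:350];im[:300,400:]=b[50:350];im[300:,:400]=c;im[300:,400:600]=e
cv2.imwrite('pics/crop.png',im[:,:,::-1])
hsv=cv2.cvtColor(p,cv2.COLOR_RGB2HSV);hs=cv2.cvtColor(ps,cv2.COLOR_RGB2HSV)
def rep(nm,m):
    q=m[m[:,2]>m[:,2].max()-.012] if 0 else m
    r=cv2.minAreaRect((q[:,:2]*1000).astype(np.float32));print(nm,len(q),q.mean(0).round(3),'z',np.percentile(q[:,2],[1,50,99]).round(3),[np.round(t,1) for t in r],cv2.boxPoints(r).round(0).tolist())
def box(X,d,u0,u1,v0,v1,z0,z1):
    s=X[v0:v1,u0:u1].reshape(-1,3);k=d[v0:v1,u0:u1].ravel()>0;s=s[k];return s[(s[:,2]>z0)&(s[:,2]<z1)]
rep('tray top',box(X,d,405,490,235,295,.135,.16))
rep('tray all',box(X,d,405,490,235,295,.03,.16))
rep('rack top',box(X,d,245,298,222,285,.066,.09))
rep('rack all',box(X,d,245,298,222,285,.02,.1))
for n,b in dict(flask=(375,402,283,308,.03,.1),beaker=(358,388,168,200,.03,.12),timer=(362,392,215,244,.01,.04),mouse=(330,356,242,282,.01,.05),brown=(178,244,228,258,.02,.1),red=(172,204,282,304,.02,.1)).items(): rep(n,box(X,d,*b))
rep('s tray',box(Xs,ds,308,342,284,382,.01,.17));rep('s rack',box(Xs,ds,276,320,218,256,.01,.1))
rep('s flask',box(Xs,ds,264,292,290,322,.02,.1));rep('s brown',box(Xs,ds,290,305,194,224,.01,.1))
E
```

```text
tray top 752 [ 0.447 -0.207  0.145] z [0.136 0.145 0.154] [array([ 448.3, -207.4]), array([185.9,  36. ]), np.float64(66.6)] [[395.0, -286.0], [428.0, -300.0], [502.0, -129.0], [469.0, -115.0]]
tray all 1224 [ 0.443 -0.203  0.122] z [0.034 0.142 0.153] [array([ 447.8, -207.2]), array([185.9,  37.1]), np.float64(66.6)] [[394.0, -285.0], [428.0, -300.0], [502.0, -129.0], [468.0, -115.0]]
rack top 445 [0.483 0.332 0.074] z [0.066 0.074 0.084] [array([482.6, 336.4]), array([174.9,  34.3]), np.float64(38.6)] [[404.0, 295.0], [425.0, 268.0], [562.0, 378.0], [540.0, 404.0]]
rack all 575 [0.476 0.329 0.07 ] z [0.026 0.072 0.084] [array([481.9, 336.6]), array([175.9,  35.3]), np.float64(38.4)] [[402.0, 296.0], [424.0, 268.0], [562.0, 377.0], [540.0, 405.0]]
flask 252 [ 0.358 -0.036  0.051] z [0.032 0.049 0.084] [array([358.9, -38.1]), array([56.1, 56.5]), np.float64(45.3)] [[319.0, -38.0], [359.0, -78.0], [399.0, -38.0], [359.0, 2.0]]
beaker 383 [0.72  0.013 0.058] z [0.03  0.057 0.097] [array([717.2,  13.8]), array([69.3, 71.9]), np.float64(88.1)] [[680.0, -20.0], [752.0, -22.0], [754.0, 47.
[... 780 characters left out ...]
012 0.121 0.147] [array([ 480.9, -113.8]), array([381.5,  95.3]), np.float64(79.1)] [[398.0, -292.0], [491.0, -310.0], [564.0, 64.0], [470.0, 83.0]]
s rack 860 [0.485 0.332 0.048] z [0.011 0.049 0.077] [array([463. , 366.3]), array([183.4, 115.7]), np.float64(40.0)] [[356.0, 352.0], [430.0, 263.0], [570.0, 381.0], [496.0, 470.0]]
s flask 423 [ 0.362 -0.049  0.048] z [0.021 0.046 0.08 ] [array([362.5, -44.8]), array([45.2, 56.3]), np.float64(80.1)] [[331.0, -62.0], [386.0, -72.0], [394.0, -27.0], [339.0, -18.0]]
s brown 248 [0.512 0.484 0.065] z [0.032 0.07  0.078] [array([531.9, 559.1]), array([400.8,  46.4]), np.float64(78.4)] [[469.0, 367.0], [514.0, 358.0], [595.0, 751.0], [549.0, 760.0]]
```

View pics/crop.png

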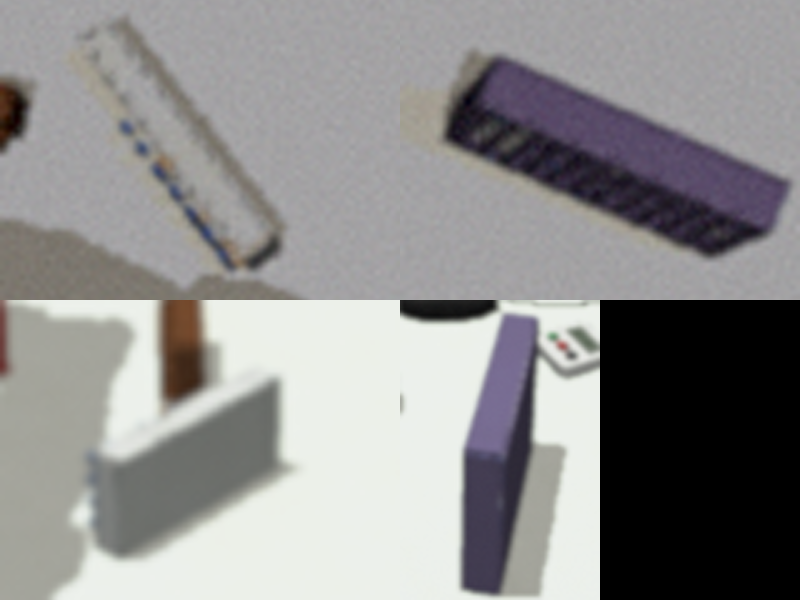

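The crops confirm both choices. The tray's holed face looks toward -x (top view, lower side), and the white rack's caps face -x+y (blue caps on its lower-left side). Fall directions are roughly (0.92,-0.40) for the tray and (0.62,-0.78) for the rack, and both landing areas are clear.

```bash
cat >> h.py <<'E'
def plan(*ts):
    s=manip.sense();R=np.array(s['tcp_rot']);p=np.array(s['ee_pos'])
    print('t',round(s['clock'],2),'q',np.round(s['joint_positions'],2),'tcp',p.round(4),'F',np.round(s['wrist_force'],1))
    for t in ts:
        v=R.T@(np.array(t)-p)*1000;print(t,'->',v.round(0),'dist',np.linalg.norm(v).round(0))
E
python3 -c "
from h import *
plan((.45,.40,.25),(.49,.15,.25),(.46,-.05,.25),(.391,-.183,.25),(.391,-.183,.13))"
```

```text
t 0.1 q [-1.19  0.6  -0.    1.6   0.    0.94 -0.08] tcp [0.3196 0.6503 0.2305] F [-0.6  0.1  0.4]
(0.45, 0.4, 0.25) -> [-227. -167.  -19.] dist 283.0
(0.49, 0.15, 0.25) -> [-374. -374.  -19.] dist 529.0
(0.46, -0.05, 0.25) -> [-435. -567.  -19.] dist 714.0
(0.391, -0.183, 0.25) -> [-432. -716.  -18.] dist 837.0
(0.391, -0.183, 0.13) -> [-432. -716.  102.] dist 842.0
```

>>> {"api": "drive_tool", "payload": {"increments": [[[-30,-20,-15],0],[[-65,-45,-19],0],[[-100,-72,-19],0],[[-135,-98,-19],0],[[-168,-123,-19],0],[[-200,-147,-19],0],[[-227,-167,-19],0],[[-253,-203,-19],0],[[-278,-239,-19],0],[[-303,-275,-19],0],[[-327,-309,-19],0],[[-350,-342,-19],0],[[-374,-374,-19],0],[[-386,-412,-19],0],[[-398,-450,-19],0],[[-410,-489,-19],0],[[-422,-528,-19],0],[[-435,-567,-19],0],[[-435,-567,-19],0],[[-435,-567,-19],0]], "hand": 0}}

```text
clock: 2.1
ee_pos: [0.4599, -0.0508, 0.2503]
tcp_rot: [[-0.896, 0.443, -0.0], [0.443, 0.896, 0.0], [0.0, -0.0, -1.0]]
wrist_force: [0.0, 0.5, 0.4]
gripper_width: -0.0001
finger_force: 0.0
```

```bash
python3 -c "
from h import *
plan((.391,-.183,.25),(.391,-.183,.13))"
```

```text
t 2.1 q [-0.08  0.26  0.09  2.16 -0.03  0.72  1.14] tcp [ 0.4599 -0.0508  0.2503] F [0.  0.5 0.4]
(0.391, -0.183, 0.25) -> [   3. -149.    0.] dist 149.0
(0.391, -0.183, 0.13) -> [   3. -149.  120.] dist 192.0
```

>>> {"api": "drive_tool", "payload": {"increments": [[[0,-35,0],0],[[1,-75,0],0],[[2,-115,0],0],[[3,-149,0],0],[[3,-149,0],0],[[3,-149,30],2],[[3,-149,60],3],[[3,-149,90],3],[[3,-149,112],3],[[3,-149,120],3],[[3,-149,120],3],[[3,-149,120],3]]}}

```text
clock: 3.3
ee_pos: [0.3924, -0.182, 0.1308]
tcp_rot: [[-0.874, 0.487, 0.001], [0.487, 0.874, 0.0], [-0.0, 0.0, -1.0]]
wrist_force: [-0.0, -0.4, 0.2]
gripper_width: 0.0003
finger_force: 0.0
```

```bash
python3 - <<'E'
from h import *
plan((.391,-.183,.13)); a=snap('side','2')[0]; b=snap('top','2')[0]
cv2.imwrite('pics/c2.png',np.hstack([cv2.resize(a[230:400,220:400],(400,378)),cv2.resize(b[220:310,360:500],(400,257))[:,:]if 0 else cv2.resize(b[210:330,370:497],(400,378))])[:,:,::-1])
E
```

```text
t 3.3 q [ 0.23  0.44  0.1   2.35 -0.12  0.36  1.5 ] tcp [ 0.3924 -0.182   0.1308] F [-0.  -0.4  0.2]
(0.391, -0.183, 0.13) -> [ 1. -2.  1.] dist 2.0
```

View pics/c2.png

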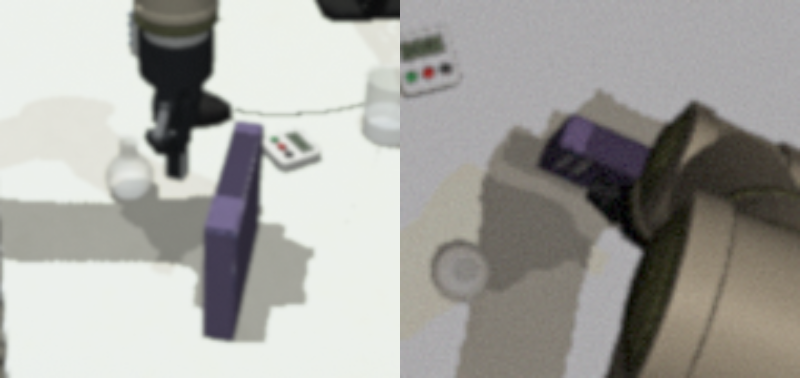

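The side crop shows the fingertips (175,170) in front of the holed face of the tray (235,220), about 15 mm below its top edge. The flask and timer are clear. Pushing now.

>>> {"api": "drive_tool", "payload": {"increments": [[[-10,1,0],-3],[[-20,2,0],-5],[[-27,3,0],-6],[[-33,3,0],-6],[[-38,4,0],-6],[[-43,4,0],-6],[[-48,5,0],-6],[[-53,5,0],-6],[[-58,6,0],-6],[[-63,6,0],-6],[[-68,7,0],-6],[[-73,7,0],-6]]}}

```text
clock: 4.6
ee_pos: [0.4593, -0.212, 0.1303]
tcp_rot: [[-0.919, 0.393, 0.0], [0.393, 0.919, 0.0], [-0.0, 0.0, -1.0]]
wrist_force: [0.1, -0.8, 0.3]
gripper_width: 0.0003
finger_force: 0.0
```

```bash
python3 - <<'E'
from h import *
plan((.391,-.183,.13)); a=snap('side','3')[0]
cv2.imwrite('pics/c3.png',cv2.resize(a[230:400,220:400],(400,378))[:,:,::-1])
E
```

```text
t 4.6 q [ 0.26  0.5   0.08  2.19 -0.08  0.46  1.58] tcp [ 0.4593 -0.212   0.1303] F [ 0.1 -0.8  0.3]
(0.391, -0.183, 0.13) -> [74. -0.  0.] dist 74.0
```

View pics/c3.png

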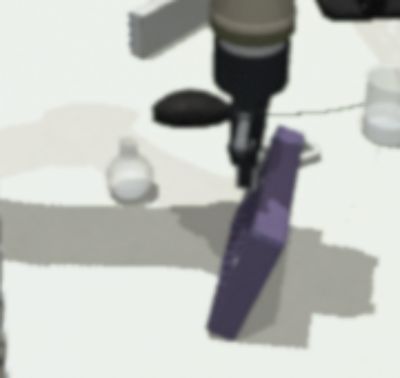

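The tray (265,220) is tipping about its far edge without sliding. I'll carry on a little further.

>>> {"api": "drive_tool", "payload": {"increments": [[[-5,0,0],0],[[-10,0,0],0],[[-15,0,0],0],[[-20,0,0],0],[[-25,0,0],0],[[-25,0,0],0],[[-25,0,0],0],[[-25,0,0],0],[[-25,0,-20],0],[[-25,0,-60],0],[[-25,0,-100],0],[[-25,0,-120],0]]}}

```text
clock: 5.85
ee_pos: [0.4824, -0.2222, 0.2534]
tcp_rot: [[-0.919, 0.394, 0.003], [0.394, 0.919, -0.001], [-0.003, 0.0, -1.0]]
wrist_force: [1.4, 0.0, 0.2]
gripper_width: 0.0002
finger_force: 0.0
```

```bash
python3 - <<'E'
from h import *
a=snap('side','4')[0]
cv2.imwrite('pics/c4.png',cv2.resize(a[200:400,200:420],(600,545))[:,:,::-1])
# rack: centre (482,336.5) of 36 thick incl caps; fall f
f=np.array([np.sin(np.radians(38.5)),-np.cos(np.radians(38.5))]);c=np.array([.482,.3365]);s=c-f*.063
print(f,s)
plan((.475,-.05,.25),(.49,.15,.25),(.44,.32,.25),(*s,.20),(*s,.066))
E
```

```text
[ 0.62251464 -0.78260816] [0.44278158 0.38580431]
t 5.9 q [ 0.24  0.34  0.12  2.02 -0.06  0.78  1.55] tcp [ 0.4832 -0.2225  0.2553] F [ 2.1 -1.4  2.5]
(0.475, -0.05, 0.25) -> [ 76. 155.   5.] dist 173.0
(0.49, 0.15, 0.25) -> [141. 345.   5.] dist 373.0
(0.44, 0.32, 0.25) -> [253. 482.   4.] dist 544.0
(np.float64(0.4427815778918299), np.float64(0.3858043138817021), 0.2) -> [277. 543.  54.] dist 612.0
(np.float64(0.4427815778918299), np.float64(0.3858043138817021), 0.066) -> [278. 543. 188.] dist 638.0
```

View pics/c4.png

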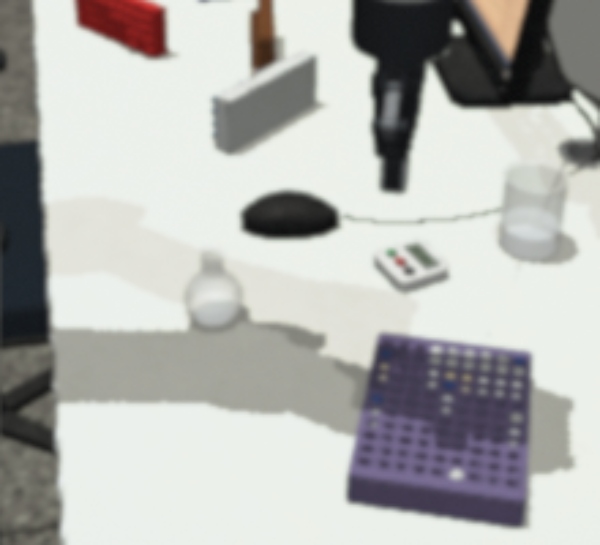

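The tray lies flat at (440,430), holes up, and the beaker, flask and timer are undisturbed. Next I swing to the rack, turning the tool +28°.

>>> {"api": "drive_tool", "payload": {"increments": [[[15,30,5],2],[[30,62,5],4],[[46,94,5],6],[[61,125,5],8],[[76,155,5],10],[[89,193,5],12],[[102,231,5],14],[[115,269,5],16],[[128,307,5],18],[[141,345,5],20],[[167,377,5],22],[[195,411,5],24],[[224,447,5],26],[[253,482,5],28],[[265,512,20],28],[[278,543,40],28],[[278,543,60],28],[[278,543,80],28],[[278,543,80],28],[[278,543,80],28]]}}

```text
clock: 7.9
ee_pos: [0.4398, 0.3864, 0.1702]
tcp_rot: [[-0.627, 0.779, -0.001], [0.779, 0.627, -0.001], [-0.0, -0.001, -1.0]]
wrist_force: [0.3, 0.2, 0.4]
gripper_width: 0.0002
finger_force: 0.0
```

```bash
python3 - <<'E'
from h import *
plan((.443,.386,.066),(.482,.3365,.066))
E
```

```text
t 7.9 q [-0.88  0.51  0.09  1.99 -0.08  0.65 -0.06] tcp [0.4398 0.3864 0.1702] F [0.3 0.2 0.4]
(0.443, 0.386, 0.066) -> [ -2.   2. 104.] dist 104.0
(0.482, 0.3365, 0.066) -> [-65.   2. 104.] dist 123.0
```

>>> {"api": "drive_tool", "payload": {"increments": [[[0,2,40],0],[[0,2,75],0],[[0,2,95],0],[[0,2,104],0],[[0,2,104],0],[[0,2,104],0],[[-10,2,104],0],[[-20,2,104],0],[[-28,2,104],0],[[-33,2,104],0],[[-38,2,104],0],[[-42,2,104],0],[[-46,2,104],0],[[-50,2,104],0],[[-54,2,104],0],[[-58,2,104],0]]}}

```text
clock: 9.5
ee_pos: [0.478, 0.3426, 0.0662]
tcp_rot: [[-0.627, 0.779, -0.0], [0.779, 0.627, -0.0], [-0.0, -0.0, -1.0]]
wrist_force: [0.7, 0.1, 0.3]
gripper_width: -0.0001
finger_force: 0.0
```

```bash
python3 - <<'E'
from h import *
plan((.482,.3365,.066));a=snap('side','5')[0]
cv2.imwrite('pics/c5.png',cv2.resize(a[180:300,220:370],(500,400))[:,:,::-1])
E
```

```text
t 9.5 q [-0.75  0.66  0.05  2.04 -0.08  0.44  0.03] tcp [0.478  0.3426 0.0662] F [0.7 0.1 0.3]
(0.482, 0.3365, 0.066) -> [-7. -1.  0.] dist 7.0
```

View pics/c5.png

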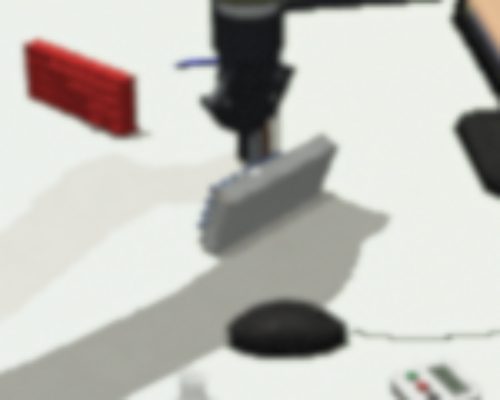

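The rack (265,195) is tipping the right way, with its bottom edge in place. I'll keep pushing, then lift away.

>>> {"api": "drive_tool", "payload": {"increments": [[[-4,0,0],0],[[-8,0,0],0],[[-12,0,0],0],[[-16,0,0],0],[[-20,0,0],0],[[-24,0,0],0],[[-28,0,0],0],[[-28,0,0],0],[[-28,0,0],0],[[-28,0,0],0],[[-28,0,-20],0],[[-28,0,-60],0],[[-28,0,-100],0],[[0,0,-130],0],[[20,0,-130],0],[[20,0,-130],0]]}}

```text
clock: 11.15
ee_pos: [0.4633, 0.3617, 0.1975]
tcp_rot: [[-0.631, 0.776, 0.001], [0.776, 0.631, 0.003], [0.002, 0.002, -1.0]]
wrist_force: [-0.3, 0.8, 0.1]
gripper_width: 0.0001
finger_force: 0.0
```

```bash
python3 - <<'E'
from h import *
plan();a=snap('side','6')[0]
cv2.imwrite('pics/c6.png',cv2.resize(a[180:400,200:440],(654,600))[:,:,::-1])
p,d,X=cloud('side6')
def h(u0,u1,v0,v1):
    s=X[v0:v1,u0:u1].reshape(-1,3);s=s[(s[:,2]>.008)&(s[:,2]<.2)];print(np.percentile(s[:,2],[50,90,99]).round(3),s.mean(0).round(3))
h(330,395,325,385);h(280,325,225,265)
E
```

```text
t 11.15 q [-0.81  0.48  0.07  1.96 -0.05  0.71 -0.02] tcp [0.4633 0.3617 0.1975] F [-0.3  0.8  0.1]
[0.032 0.034 0.036] [ 0.531 -0.255  0.031]
[0.023 0.033 0.037] [0.506 0.288 0.023]
```

View pics/c6.png

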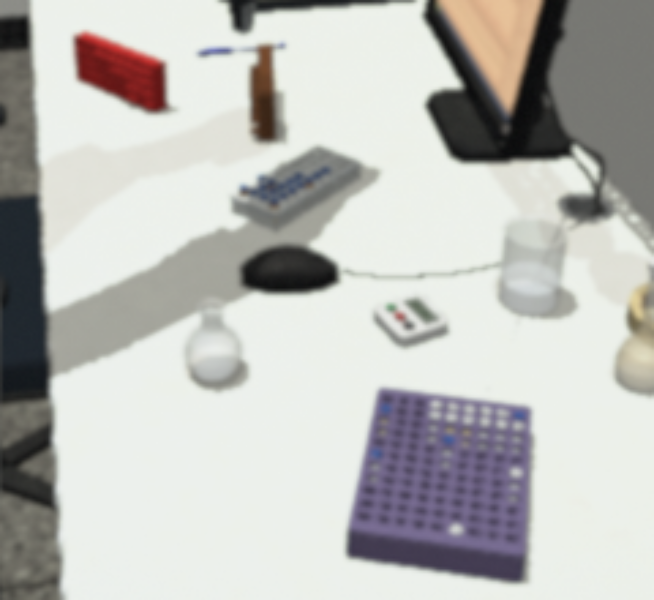

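The tray (440,480) and the rack (300,188) both lie flat with holes and caps up. All the bystanders are standing where they were, and the arm is clear.

```bash
python3 -c "
from bench import manip
print(manip.finish_job())"
```

```text
the job is handed in; nothing more can be done
None
```

The tray and then the rack were pushed over where they stood and now lie flat on their bases, tops up; the beaker, flask and timer still stand where they were, and the job was handed in at about 11 s.

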